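# Set a sloping bread slicer ready for the next loaf

## Robot

A 7-joint arm with a two-finger parallel gripper is mounted at the origin on a cart in front of the work surface, level with it; the furniture and walls round the work are solid. World frame = base frame: x ahead of the robot, y to its left, z up, the work surface at z = 0. Lengths are in m, angles in rad, forces in N, time in s.
With the tool pointing down it reaches from about 0.4 to 0.85 m from the base axis. Payload 4.5 kg.
Tool frame: the origin (TCP) lies at the very end of the fingers, on their centre line; the grasp point (between the pads) lies 19 mm behind it; z points along the fingers, y is the line along which they close (so a half turn about z gives the same grasp; the last joint's range is limited). The gripper opens to 88 mm and grips with 3 to 60 N. Pads are 18 mm wide; open, the fingers measure 123 mm over their backs; the gripper's body (75 mm by 187 mm) begins 45 mm behind the grasp point.
Start: joints at [1.171, 0.689, -0.195, 1.565, 0.157, 0.902, -0.215], TCP at [0.263, -0.567, 0.239] pointing down, gripper open.
Joint ranges: [-3.01, 3.01], [-0.46, 2.08], [-1.47, 1.51], [0.13, 2.56], [-1, 4.14], [0.04, 2.09], [-2.66, 2.66]. Speed limits (rad/s): [2.57, 2.57, 3.14, 3.14, 3.14, 3.14, 3.14].

## Interface

Orientations are given as a unit quaternion [x, y, z, w].
In Python, from plant import r, optics gives the robot as it stands.
- The arm moves only by the tool servo_tool, never from a script. Its arguments are lists of equal length, an entry for each row: "translation": the shift along the tool's x, y, z in m, a list of three; "turn": the turn, a rotation vector about the tool's x, y, z in rad, a list of three. In form: {"translation": [[dx, dy, dz], ...], "turn": [[rx, ry, rz], ...]}. A call has 1 to 10 rows; each row shifts and turns the commanded pose from where the row before left it, along the tool's axes as they then stand; what a row does not reach is not made up. A row lasts 1/8 s, in which the tool goes at most 62.5 mm and 10.7 degrees, less where a joint would pass 70% of its speed; a pose out of reach is approached as far as the arm can. A call is refused whole if a number of a shift passes 0.0625 or a number of a turn 0.188, either way. A call with a gripper value outside its range is refused whole. "grip" is the opening, from 0 (shut) to 1 (fully open), set as the call begins (left out, the last holds). The fingers move at their own pace and stop on an object; "grip_force" is the grip in N (left out, the last holds). Time passes only in rows, so rows that do not move let the fingers close. It gives the time, the measured TCP pose, the force, the opening and the grip force at its end, in the units of the state.
- r.get_state(): the state, without advancing time (a new reading comes with each control period).
- optics.snapshot(name): name is "side" or "top" or "wrist"; returns a dict with "img" (384x512x3 uint8, red, green, blue), "z_map" (384x512 float32, m along the optical axis (not along the pixel's ray), 0 where there is no reading), "mtx" (3x3 intrinsics, pixels), "R" (3x3) and "t" (3): a world point X has camera coordinates R X + t. Camera axes: x right, y down, z forward; pixel columns grow to the right and rows downward; lengths in m; the calibration is good to about 2 mm. A picture is of the moment at which its call begins.
- r.finish_job(): hands the job in; it is judged then, once.
The state is a dict: "clock": time; "q": joint angles; "qd": joint speeds; "joint_torque": joint torques, N m; "tool_pos": TCP position; "eef_rot": TCP orientation; "contact_force": force on the tool from outside, world axes, zero at the start; "moment": the same for the moment, N m; "opening": opening from 0.0 (shut) to 1.0 (fully open); "finger_force": force on a finger pad.
Only numpy, scipy, OpenCV 4.12 (cv2) and the standard library are available. Lean on these libraries where they do the work, as an engineer would, in place of code of your own. Each camera call takes 0.05 s, during which the arm holds its last target. There are 200 camera calls.

## Task

Get the sloping bread-slicing stand ready for a new loaf: throw the ratchet pawl right over, clear of the toothed bar, so that it stays back, then push the loaf pusher up the slope until its catch clicks in, fully home against the feet of the upright guard board. Push it home firmly but do not ram it, leave the guard board at its setting, and do not disturb the jam jar, the onion and the kitchen timer.

Things in the scene. Friction and masses are not known exactly. Their poses are not given: they have to be found in the camera images.
- bed: Sloping pale wooden bed (345 x 100 x 14 mm), fixed, 30 degrees from level. Origin: middle of its lower edge, on its top face, 36 mm over the worktop. Axes: x straight up the slope, y across (away from the pawl), z square out of the bed. 'Height' in the other entries is along this z, from the top face. Two low strips, 26 mm high, stand across its lowest 18 mm.
- pusher (a joint): Travel (m) of the grey loaf pusher, growing up the slope from 0, its lowest place. Starts at 0 to 0.045; home is at 0.11 + joint stop. 3 N friction and 1.5 N weight; it stays where it is left. Slab 50 long x 62 wide x 12 high; upright plate 8 thick x 64 wide, its top at height 50, on the downhill edge. With the pawl down it goes up at most 10 mm before a tooth locks it.
- pusher_face (a point): Middle of the bare downhill face of the pusher's upright plate, at height 30 mm on the bed's centre line: the place to push. The face spans heights 10 to 50 mm. Axes as the bed's. Downhill of it the bed is bare, but for the toothed bar (12 mm wide, 16 high) along the edge on the pawl's side, and the two low strips.
- pusher_back (a point): Middle of the uphill end of the pusher slab, at the level of the bed's top face, 50 mm uphill of the plate's downhill face. Axes as the bed's. A tongue beyond it enters the spring catch: 5 to 9 N more from 17 mm before home until about 8 mm before home, where it drops in. So 9 to 15 N pass the catch; only the rigid feet of the guard board, met when home, resist more.
- stop (a joint): Where the guard board with its two feet is clamped on the bed, in m up the slope, 0 to 0.03; it stays put. Above and behind the stand wall cabinets hang over the worktop: fronts at x = 0.635 m (handles to 0.605), undersides 0.49 m up; a microwave stands below them. Keep the wrist in front of the cabinets.
- stop_face (a point): Foot of the downhill face of the upright wooden guard board (100 wide, 6 thick, top at height 132, square to the bed), on the centre line, at the bed's top face; its two feet, which stop the pusher, end in this plane. Axes as the bed's. With the pusher home, its plate's face is 50 mm from the board: an upright gripper strikes the board, so lean the tool 20 to 45 degrees downhill.
- pawl (a joint): Angle (rad) of the steel ratchet pawl. 0 to 0.13: claw down in the teeth of the bar; it grows as the pin goes up and over, uphill. Its weight tips it back below about 2.0 and, beyond that, carries it on to its stop at 2.7, where it stays. Only its 60 g weight and a little hinge friction resist.
- pawl_pin (a point): Middle of the free length of the pawl's black round finger pin (10 mm diameter, 40 mm free, along the bed's y). It sticks out sideways beyond the bed's edge on the toothed bar's side, its middle 81.5 mm from the bed's centre line, with nothing beside or under it but the worktop. It can turn between two fingers as it is swung.
- pawl_pivot (a point): Point on the pawl's hinge axis level with the middle of the pin; the axis runs along the bed's y at height 15 mm, 180 mm up from the lower edge. The pin's middle circles it at 48.4 mm; at joint 0 the pin lies 48 mm downhill of it and 6 mm higher.
- jam_jar: Jam jar with a red lid, 65 mm across, 86 high, on the worktop; origin at the middle of its underside. Leave alone.
- onion: Red onion, about 65 mm, 71 high, on the worktop; origin under its middle. Leave alone.
- timer: Kitchen timer, white below and red above, 62 mm across, 43 high, on the worktop; origin at the middle of its underside. Leave alone.

How it is judged:
On the way, in this order (a step that is already met when the one before it is completed fails the run):
1. the pawl is thrown back past its tipping point (value of joint pawl above 2.3 rad), for 0.2 s.
2. the pusher has clicked home against the feet of the guard board (x of pusher_back in the frame of stop_face above -0.003 m), for 0.2 s.
At the end, for the whole second after the job is handed in: The pawl lies thrown back (joint above 2.3 rad), and the pusher rests in its catch, its uphill end within 3 mm of the feet of the guard board, both at rest (x of pusher_back in the frame of stop_face above -0.003 m and value of joint pawl above 2.3 rad and velocity of joint pusher below 0.01 m/s and velocity of joint pawl below 0.1 rad/s); the robot touches nothing.
It fails at once if the pusher is rammed (robot presses on it with more than 60 N) (contact force between any of the arm, the fingers and pusher above 60 N).
It fails at once if the guard board is shifted by more than 5 mm (distance of stop_face from where it was at the start of the episode above 0.005 m).
It fails at once if the jam jar is moved by more than 20 mm (distance of jam_jar from where it was at the start of the episode above 0.02 m).
It fails at once if the onion is moved by more than 20 mm (distance of onion from where it was at the start of the episode above 0.02 m).
It fails at once if the kitchen timer is moved by more than 20 mm (distance of timer from where it was at the start of the episode above 0.02 m).
It also fails if it takes over 54 s, if anything falls off the work surface, if the arm or the gripper's body presses on something with over 40 N, if the wrist force passes 120 N, or if a joint passes its speed limit or range.

## Working session

There is one attempt and no reset: what is moved stays moved. The work goes in short steps, Python scripts to look and compute and a tool call to move; the robot and the scene stay as the last step left them, time stands still between calls to the robot, and variables do not carry over. Pictures are saved under pics/ and viewed, at most 10 in all, crops included, and the job is handed in when it is done.

Besides the shell and the picture viewer there is one more tool, called in YAML: its name, and indented under it one key for each argument. servo_tool: Moves the arm, as the interface text tells. Its arguments: {"type":"object","properties":{"translation":{"type":"array"},"turn":{"type":"array"},"grip":{"type":"number"},"grip_force":{"type":"number"}},"required":["translation","turn"]}

```bash
mkdir -p pics; ls; python3 - <<'E'
from plant import r, optics
import cv2,numpy as np
for n in ("side","top"):
    s=optics.snapshot(n); cv2.imwrite(f"pics/{n}0.png",s["img"][...,::-1]); np.savez(f"{n}0.npz",**s)
    print(n,s["mtx"].tolist(),np.round(s["R"],3).tolist(),s["t"], (s["z_map"]>0).mean())
s=r.get_state();print(s)
E
```

```text
pics
side [[474.53847109125974, 0.0, 253.67946967053368], [0.0, 474.53847109125974, 183.17321836472829], [0.0, 0.0, 1.0]] [[-0.721, -0.693, 0.001], [-0.329, 0.34, -0.881], [0.61, -0.636, -0.473]] [0.42812755 0.25166784 1.35097542] 0.9582977294921875
top [[428.0181938056026, 0.0, 253.96010548606193], [0.0, 428.0181938056026, 187.97190764821252], [0.0, 0.0, 1.0]] [[-0.046, -0.999, 0.006], [-0.976, 0.043, -0.213], [0.213, -0.015, -0.977]] [0.06890027 0.53551365 1.17957557] 0.99591064453125
{'clock': 0.1, 'q': array([ 1.17081728,  0.68990741, -0.19451054,  1.56619156,  0.15730048,
        0.90249672, -0.21507376]), 'qd': array([ 9.50246604e-04, -2.50928224e-03,  1.65115165e-04, -3.04599288e-03,
       -1.16533297e-03, -1.11615861e-03,  3.00889705e-06]), 'joint_torque': array([-2.77804735e-03, -5.28500462e+01, -1.27141122e+00, -1.53836060e+01,
       -5.25876344e-02,  2.01436691e-03, -6.43854463e-06]), 'tool_pos': array([ 0.26241772, -0.56664188,  0.23799835]), 'eef_rot': array([ 9.76561575e-01,  2.15236706e-01, -2.32159058e-04, -7.72479194e-04]), 'contact_force': array([ 0.23987775, -0.12574146,  0.05376662]), 'moment': array([-0.03622679,  0.00124698,  0.02740529]), 'finger_force': 0.0, 'opening': 0.9986425455361687}
```

View pics/side0.png

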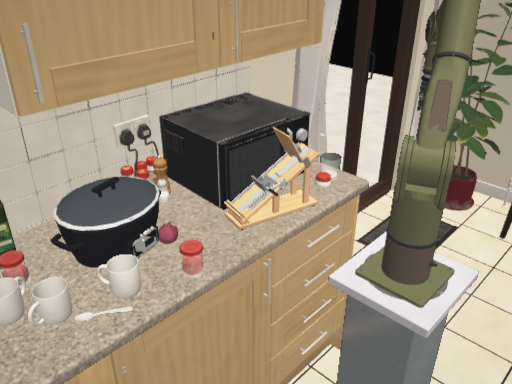

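View pics/top0.png

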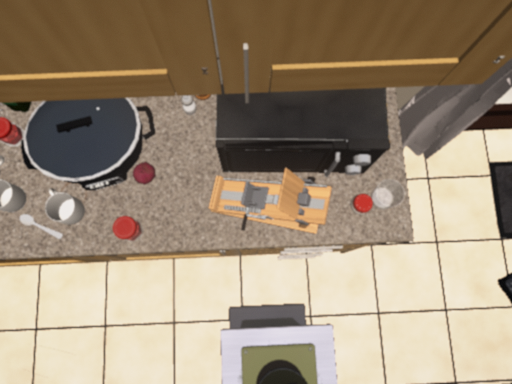

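Side view: stand at about (270,190), with the pawl pin toward the robot; top view: bed runs from (213,195) up the slope to (328,205), black pin at (244,222), guard board at (292,195), timer at (363,203), jar (125,228), onion (143,172). Now I'll enlarge and build a point cloud.

```bash
cat > h.py <<'E'
import numpy as np,cv2
def cloud(s):
    v,u=np.mgrid[0:384,0:512]; z=s["z_map"].astype(float); K=s["mtx"]
    c=np.stack([(u-K[0,2])/K[0,0]*z,(v-K[1,2])/K[1,1]*z,z],-1)
    return (c-s["t"])@s["R"]      # R^T (c-t)
def proj(s,X):
    c=np.atleast_2d(X)@s["R"].T+s["t"]; p=c@s["mtx"].T; return p[:,:2]/p[:,2:]
def ray(s,u,v):
    d=s["R"].T@np.linalg.inv(s["mtx"])@np.array([u,v,1.]); return -s["R"].T@s["t"],d
E
python3 - <<'E'
import numpy as np,cv2
from h import *
T=np.load("top0.npz");S=np.load("side0.npz")
a=cv2.resize(T["img"][160:240,200:340],None,fx=5,fy=5,interpolation=cv2.INTER_CUBIC)[:, :700]
b=cv2.resize(S["img"][120:230,215:335],None,fx=5,fy=5,interpolation=cv2.INTER_CUBIC)
cv2.imwrite("pics/topc.png",a[...,::-1]);cv2.imwrite("pics/sidec.png",b[...,::-1])
for n,s,(r0,r1,c0,c1) in (("top",T,(160,240,200,340)),("side",S,(120,230,215,335))):
    P=cloud(s); hsv=cv2.cvtColor(s["img"],cv2.COLOR_RGB2HSV).astype(int)
    m=np.zeros((384,512),bool); m[r0:r1,c0:c1]=1
    wood=m&(hsv[...,0]>8)&(hsv[...,0]<25)&(hsv[...,1]>110)&(hsv[...,2]>120)&(P[...,2]>0.02)&(P[...,2]<0.3)&(P[...,0]>.3)
    Q=P[wood]; print(n,len(Q),Q.min(0),Q.max(0))
    # ransac plane with 30deg tilt
    rng=np.random.default_rng(0);best=(0,)
    for _ in range(3000):
        p=Q[rng.choice(len(Q),3,False)];nn=np.cross(p[1]-p[0],p[2]-p[0]);l=np.linalg.norm(nn)
        if l<1e-6: continue
        nn/=l; nn*=np.sign(nn[2])
        if abs(np.degrees(np.arccos(nn[2]))-30)>4: continue
        k=(abs((Q-p[0])@nn)<.003).sum()
        if k>best[0]: best=(k,nn,p[0])
    i=abs((Q-best[2])@best[1])<.003; q=Q[i];c=q.mean(0);nn=np.linalg.svd(q-c)[2][2];nn*=np.sign(nn[2])
    print(best[0],c,nn,np.degrees(np.arccos(nn[2])),"heading upslope",np.degrees(np.arctan2(-nn[1],-nn[0])))
E
```

```text
top 2731 [ 0.40715674 -0.14639272  0.02002216] [0.594838   0.17565673 0.29596057]
1197 [ 0.47971461 -0.01444137  0.13983028] [0.1267641  0.48211228 0.8668902 ] 29.900753028068774 heading upslope -104.73160786114539Traceback (most recent call last):
  File "<stdin>", line 11, in <module>
    return umr_minimum(a, axis, None, out, keepdims, initial, where)
ValueError: zero-size array to reduction operation minimum which has no identity
```

View pics/topc.png

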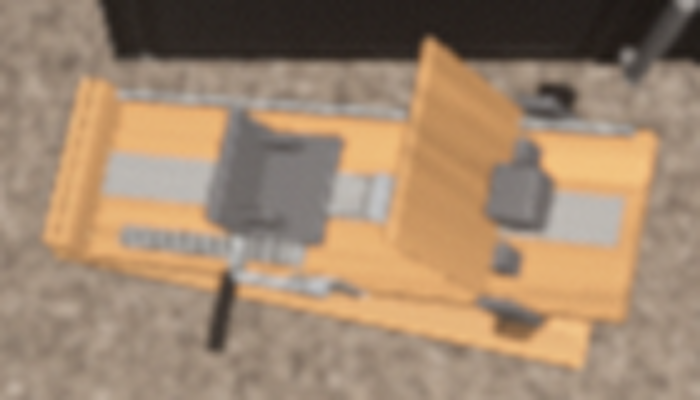

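View pics/sidec.png

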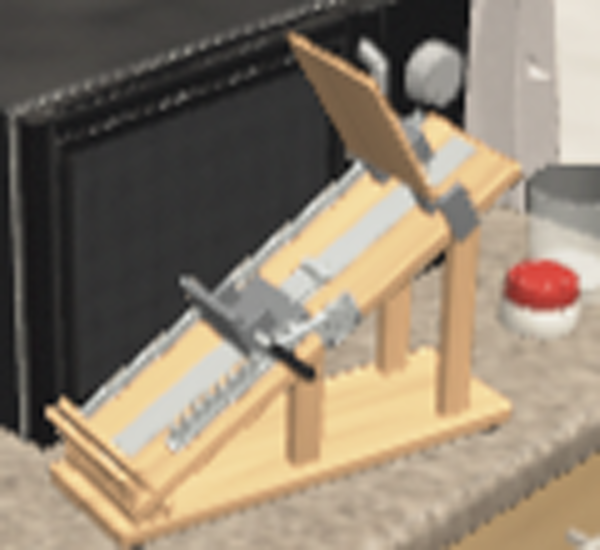

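Top crop: pin runs (228,275)–(215,345), plate face edge at (212,215)–(240,110), guard board foot about (395,240), bar teeth (120–300,245). Side crop: the pin ends at (310,372). Next I'll fit the bed frame, with a check on the side depth.

```bash
python3 - <<'E'
import numpy as np,cv2
from h import *
T=np.load("top0.npz");S=np.load("side0.npz")
P=cloud(S)
for uv in ((190,245),(270,205),(258,185),(323,178),(300,200)): print(uv,S["z_map"][uv[1],uv[0]],P[uv[1],uv[0]], cv2.cvtColor(S["img"],cv2.COLOR_RGB2HSV)[uv[1],uv[0]])
# bed frame from known 30deg, fitted heading; plane from top
P=cloud(T);hsv=cv2.cvtColor(T["img"],cv2.COLOR_RGB2HSV).astype(int)
m=np.zeros((384,512),bool);m[165:235,200:340]=1
wood=m&(hsv[...,0]>8)&(hsv[...,0]<25)&(hsv[...,1]>110)&(hsv[...,2]>120)&(P[...,2]>.02)
nn=np.array([0.1267641,0.48211228,0.8668902]);c=np.array([0.47971461,-0.01444137,0.13983028])
q=P[wood&(abs((P-c)@nn)<.003)]
th=np.arctan2(-nn[1],-nn[0])
X=np.array([np.cos(th)*np.cos(np.pi/6),np.sin(th)*np.cos(np.pi/6),.5]);Y=np.cross(nn,X)
u=(q-c)@X;v=(q-c)@Y
for lo in np.arange(-.17,.18,.03):
    k=(u>lo)&(u<=lo+.03)
    if k.sum()>5: print(round(lo,3),k.sum(),np.round([v[k].min(),v[k].max(),u[k].min(),u[k].max()],4))
print("lower edge u:",(.036-c[2])/.5, "X",X,"Y",Y)
E
```

```text
(190, 245) 1.3265213 [0.44790229 0.40886478 0.08017594] [  1 156 207]
(270, 205) 1.6459402 [0.50563074 0.0101981  0.0150691 ] [ 19  94 240]
(258, 185) 1.5634896 [0.50875626 0.06828586 0.11539833] [13 21 85]
(323, 178) 1.7863486 [ 0.47529895 -0.25303838  0.0328428 ] [  2 168 210]
(300, 200) 1.6761888 [ 0.45230271 -0.08872842  0.0152552 ] [ 21  88 243]
-0.17 115 [-0.043   0.049  -0.1699 -0.1401]
-0.14 104 [-0.0435  0.0475 -0.1398 -0.1102]
-0.11 13 [-0.0426  0.0467 -0.1096 -0.0802]
-0.08 28 [-0.039   0.049  -0.08   -0.0512]
-0.05 108 [-0.0383  0.0489 -0.0491 -0.0203]
-0.02 146 [-0.0423  0.0488 -0.0198  0.0099]
0.01 61 [-0.0427 -0.0217  0.0101  0.0383]
0.04 32 [-0.0421  0.0493  0.04    0.0691]
0.07 144 [-0.0421  0.0484  0.0706  0.0998]
0.1 241 [-0.0432  0.0495  0.1001  0.1298]
0.13 103 [-0.0432  0.0547  0.13    0.14  ]
lower edge u: -0.20766056 X [-0.22022291 -0.83755708  0.5       ] Y [ 9.67126168e-01 -2.54291134e-01 -2.77555756e-17]
```

```bash
python3 - <<'E'
import numpy as np,cv2
from h import *
from scipy.spatial.transform import Rotation as Ro
T=np.load("top0.npz");S=np.load("side0.npz")
nn=np.array([0.1267641,0.48211228,0.8668902]);c=np.array([0.47971461,-0.01444137,0.13983028])
for n,s,thr in(("top",T,110),("side",S,75)):
    P=cloud(s);hsv=cv2.cvtColor(s["img"],cv2.COLOR_RGB2HSV).astype(int)
    wood=(hsv[...,0]>8)&(hsv[...,0]<25)&(hsv[...,1]>thr)&(hsv[...,2]>120)&(P[...,2]>.03)&(np.linalg.norm(P-c,axis=-1)<.25)
    m=wood&(abs((P-c)@nn)<.006)
    for _ in range(3):
        q=P[m];cc=q.mean(0);n2=np.linalg.svd(q-cc)[2][2];n2*=np.sign(n2[2]);m=wood&(abs((P-cc)@n2)<.0025)
    th=np.arctan2(-n2[1],-n2[0])
    print(n,m.sum(),"tilt",np.degrees(np.arccos(n2[2])),"head",np.degrees(th),"plane offset vs c",(c-cc)@n2)
    X=np.array([np.cos(th)*np.cos(np.pi/6),np.sin(th)*np.cos(np.pi/6),.5]);N=np.array([-np.cos(th)/2,-np.sin(th)/2,np.cos(np.pi/6)]);Y=np.cross(N,X)
    q=P[m];B=np.stack([(q-cc)@X,(q-cc)@Y],-1)+[(cc-c)@X,(cc-c)@Y]
    lowu=np.median(B[:,0]-(q[:,2]-.036)/.5)
    # long edges: per u-bin extremes -> line
    for sg in(-1,1):
        e=[]
        for lo in np.arange(-.18,.13,.01):
            k=(B[:,0]>lo)&(B[:,0]<=lo+.01)
            if k.sum()>3: j=np.argmax(sg*B[k,1]); e.append(B[k][j])
        e=np.array(e);g=abs(e[:,1]-np.median(e[:,1]))<.004;f=np.polyfit(e[g,0],e[g,1],1);print("  edge",sg,g.sum(),"slope",f[0],"v0",f[1])
    print("  u range",np.percentile(B[:,0],[0,1,99,100]),"low u by z",lowu)
    # black pin
    d=(hsv[...,2]<70)&(np.linalg.norm(P-c,axis=-1)<.25)
    R=P-c; U=R@X;V=R@Y;W=R@N
    k=d&(V<-.04)&(V>-.115)&(W>0)&(W<.08)&(U>-.2)&(U<.05)
    print("  pin n",k.sum()); 
    if k.sum(): print(np.round(np.stack([U[k],V[k],W[k]],-1)[np.argsort(V[k])],4)[::3].tolist())
E
```

```text
top 1105 tilt 29.92552790114681 head -104.5755008159861 plane offset vs c -5.345052253444001e-06
  edge -1 25 slope -0.0011919027167351685 v0 -0.041433325521946895
  edge 1 23 slope 0.0031944728852754426 v0 0.04802117277976331
  u range [-0.19885567 -0.18847706  0.13803474  0.14005301] low u by z -0.20762674638079753
  pin n 14
[[-0.0685, -0.0871, 0.0312], [-0.0708, -0.0791, 0.0308], [-0.0691, -0.0734, 0.0307], [-0.0716, -0.0653, 0.0299], [-0.069, -0.0598, 0.0313]]
side 599 tilt 29.842755177820067 head -104.5461316023621 plane offset vs c 0.002671067800149336
  edge -1 23 slope 0.0024535674794044448 v0 -0.04398846190670061
  edge 1 18 slope 0.00318310140862744 v0 0.05128353891669467
  u range [-0.21151104 -0.20866113  0.13163828  0.13634747] low u by z -0.20295022523742484
  pin n 19
[[-0.0779, -0.0919, 0.0313], [-0.0793, -0.0869, 0.0295], [-0.0785, -0.0797, 0.0288], [-0.0794, -0.0681, 0.027], [-0.0798, -0.0659, 0.0311], [-0.0789, -0.0582, 0.0301], [-0.0779, -0.0503, 0.029]]
```

```bash
cat >> h.py <<'E'
from scipy.spatial.transform import Rotation as Ro
c=np.array([0.47971461,-0.01444137,0.13983028]); th=np.radians(-104.56)
X=np.array([np.cos(th)*np.cos(np.pi/6),np.sin(th)*np.cos(np.pi/6),.5]);N=np.array([-np.cos(th)/2,-np.sin(th)/2,np.cos(np.pi/6)]);Y=np.cross(N,X)
O=c-.2055*X+.0035*Y-.0013*N
def W(x,y,z): return O+np.array([x,y,z])@np.array([X,Y,N])   # bed coords -> world
def Bd(p): return (np.asarray(p)-O)@np.array([X,Y,N]).T
def plan(p0,R0,p1,R1,n):
    """n rows from pose 0 to pose 1 in rounded tool-frame steps"""
    p=np.array(p0,float);R=R0;t=[];w=[]
    dr=(R0.inv()*R1).as_rotvec()
    for i in range(1,n+1):
        f=i/n; pt=p0+(p1-p0)*f; Rt=R0*Ro.from_rotvec(dr*f)
        d=np.round(R.inv().apply(pt-p),3); a=np.round((R.inv()*Rt).as_rotvec(),3)
        p=p+R.apply(d);R=R*Ro.from_rotvec(a);t.append(d.tolist());w.append(a.tolist())
    assert np.abs(t).max()<=.0625 and np.abs(w).max()<=.188,(np.abs(t).max(),np.abs(w).max())
    for k in range(0,n,10): print('{"translation":',t[k:k+10],', "turn":',w[k:k+10],'}')
    return p,R
def tool(zb,yb):
    """rotation from tool z (bed coords) and approx tool y (bed coords)"""
    M=np.array([X,Y,N]); z=np.array(zb,float)@M; z/=np.linalg.norm(z); y=np.array(yb,float)@M; y-=z*(y@z); y/=np.linalg.norm(y)
    return Ro.from_matrix(np.stack([np.cross(y,z),y,z],1))
E
python3 - <<'E'
from h import *
print("O",O,Bd(O),"pin",W(.132,-.0815,.025),"pivot",W(.18,-.0815,.015))
for n in("top","side"):
    s=np.load(n+"0.npz");P=cloud(s);B=Bd(P);hsv=cv2.cvtColor(s["img"],cv2.COLOR_RGB2HSV).astype(int)
    if n=="side": B=B+[0,0,.0013]
    else: B=B-[0,0,.0013]
    near=(abs(B[...,1])<.06)&(B[...,0]>-.02)&(B[...,0]<.36)
    wood=(hsv[...,0]>8)&(hsv[...,0]<25)&(hsv[...,1]>75)&(hsv[...,2]>90)
    k=near&(B[...,2]>.04)&wood; print(n,"board pts",k.sum(),"x by height:")
    for h in(.04,.06,.08,.1,.12):
        j=k&(B[...,2]>h)&(B[...,2]<h+.02); 
        if j.sum(): print("  ",h,j.sum(),np.round(np.percentile(B[j][:,0],[2,50,98]),4),np.round([B[j][:,1].min(),B[j][:,1].max()],4))
    print("  board max height",np.percentile(B[k][:,2],99))
    grey=(hsv[...,1]<60)&near&(abs(B[...,1])<.032)
    for lo,hi in((.018,.03),(.03,.04),(.04,.055)):
        j=grey&(B[...,2]>lo)&(B[...,2]<hi)&(B[...,0]<.2); 
        if j.sum(): print("  plate",lo,j.sum(),np.round(np.percentile(B[j][:,0],[2,50,98]),4))
    j=grey&(B[...,2]>.008)&(B[...,2]<.016)&(B[...,0]<.23); print("  slab x",j.sum(),np.round(np.percentile(B[j][:,0],[2,50,98]),4))
E
```

```text
O [0.52767889 0.15630238 0.03595445] [0. 0. 0.] pin [0.42320053 0.07824543 0.12360508] pivot [0.41149332 0.03317178 0.13894483]
top board pts 5444 x by height:
   0.04 154 [0.123  0.2818 0.2859] [-0.0465  0.0519]
   0.06 146 [0.28   0.2818 0.2839] [-0.0465  0.0523]
   0.08 159 [0.28   0.2818 0.2834] [-0.0462  0.0522]
   0.1 157 [0.2799 0.2818 0.2837] [-0.0462  0.0533]
   0.12 174 [0.2766 0.2813 0.2834] [-0.0466  0.0526]
  board max height 0.7487413251873766
  plate 0.018 72 [0.1269 0.1305 0.1517]
  plate 0.03 49 [0.1278 0.1294 0.1499]
  plate 0.04 83 [0.1217 0.1292 0.1315]
  slab x 329 [0.1005 0.1548 0.2013]
side board pts 4740 x by height:
   0.04 52 [0.2703 0.2727 0.295 ] [-0.0491  0.0466]
   0.06 54 [0.2707 0.2726 0.2761] [-0.0533  0.0464]
   0.08 58 [0.2704 0.2725 0.2758] [-0.0495  0.0468]
   0.1 57 [0.2704 0.2726 0.276 ] [-0.0506  0.047 ]
   0.12 59 [0.2709 0.2731 0.2785] [-0.0476  0.0515]
  board max height 0.7862469270038369
  plate 0.018 45 [0.1173 0.1335 0.1466]
  plate 0.03 21 [0.1171 0.1197 0.144 ]
  plate 0.04 42 [0.117  0.1205 0.1256]
  slab x 136 [0.0476 0.1545 0.1967]
```

```bash
cat > go.py <<'E'
from h import *
from plant import r
def cur():
    s=r.get_state(); return np.array(s["tool_pos"]),Ro.from_quat(s["eef_rot"]),s
def pawltool(l=15,t=12): 
    l=np.radians(l); return tool((np.sin(l),np.tan(np.radians(t)),-np.cos(l)),(-1,0,0))
E
python3 - <<'E'
from go import *
p,R,s=cur(); Rg=pawltool(); z=Rg.as_matrix()[:,2]; print("tool z",z,"y",Rg.as_matrix()[:,1])
pin=W(.132,-.088,.0265); tcp=pin+.014*z; print(tcp,tcp-.13*z)
a=np.array([.34,-.25,.42]); b=tcp-.13*z+[0,.02,.08]
half=R*Ro.from_rotvec((R.inv()*Rg).as_rotvec()*.55)
q,Q=plan(p,R,a,half,12); q,Q=plan(q,Q,b,Rg,12)
print(b,np.degrees((R.inv()*Rg).as_rotvec()))
E
```

```text
tool z [ 0.02735692 -0.72170994 -0.6916548 ] y [ 0.23220346  0.67757549 -0.69783451]
[0.41748082 0.07050146 0.11522095] [0.41392442 0.16432375 0.20513608]
{"translation": [[0.017, -0.021, -0.015], [0.018, -0.02, -0.016], [0.02, -0.017, -0.017], [0.02, -0.016, -0.017], [0.021, -0.013, -0.019], [0.022, -0.011, -0.02], [0.021, -0.009, -0.02], [0.022, -0.006, -0.022], [0.021, -0.005, -0.023], [0.02, -0.002, -0.023]] , "turn": [[0.003, -0.048, -0.106], [0.003, -0.048, -0.106], [0.004, -0.047, -0.106], [0.003, -0.048, -0.106], [0.003, -0.048, -0.106], [0.003, -0.048, -0.106], [0.003, -0.048, -0.106], [0.004, -0.048, -0.106], [0.003, -0.047, -0.107], [0.003, -0.048, -0.106]] }
{"translation": [[0.019, -0.0, -0.025], [0.018, 0.001, -0.025]] , "turn": [[0.003, -0.048, -0.106], [0.003, -0.048, -0.106]] }
{"translation": [[0.035, 0.013, -0.008], [0.034, 0.016, -0.009], [0.032, 0.018, -0.01], [0.03, 0.022, -0.012], [0.027, 0.023, -0.013], [0.025, 0.026, -0.014], [0.021, 0.028, -0.015], [0.019, 0.03, -0.015], [0.015, 0.031, -0.017], [0.012, 0.032, -0.017]] , "turn": [[0.003, -0.039, -0.087], [0.002, -0.039, -0.087], [0.003, -0.039, -0.086], [0.003, -0.039, -0.087], [0.002, -0.04, -0.087], [0.003, -0.039, -0.087], [0.003, -0.039, -0.086], [0.002, -0.039, -0.087], [0.003, -0.039, -0.087], [0.003, -0.039, -0.087]] }
{"translation": [[0.009, 0.033, -0.018], [0.004, 0.034, -0.018]] , "turn": [[0.002, -0.039, -0.086], [0.003, -0.039, -0.087]] }
[0.41392442 0.18432375 0.28513608] [   4.00046229  -59.78649896 -132.58190947]
```

servo_tool:
  translation:
    - [0.017,-0.021,-0.015]
    - [0.018,-0.02,-0.016]
    - [0.02,-0.017,-0.017]
    - [0.02,-0.016,-0.017]
    - [0.021,-0.013,-0.019]
    - [0.022,-0.011,-0.02]
    - [0.021,-0.009,-0.02]
    - [0.022,-0.006,-0.022]
    - [0.021,-0.005,-0.023]
    - [0.02,-0.002,-0.023]
  turn:
    - [0.003,-0.048,-0.106]
    - [0.003,-0.048,-0.106]
    - [0.003,-0.048,-0.106]
    - [0.003,-0.048,-0.106]
    - [0.003,-0.048,-0.106]
    - [0.003,-0.048,-0.106]
    - [0.003,-0.048,-0.106]
    - [0.003,-0.048,-0.106]
    - [0.003,-0.048,-0.106]
    - [0.003,-0.048,-0.106]
  grip: 0.6

```text
clock: 1.35
tool_pos: [0.3273, -0.3017, 0.39]
eef_rot: [0.707, 0.67, -0.225, 0.035]
contact_force: [0.8, 0.5, -0.5]
opening: 0.601
finger_force: 0.0
```

servo_tool:
  translation:
    - [0.019,0,-0.025]
    - [0.018,0.001,-0.025]
    - [0.035,0.013,-0.008]
    - [0.034,0.016,-0.009]
    - [0.032,0.018,-0.01]
    - [0.03,0.022,-0.012]
    - [0.027,0.023,-0.013]
    - [0.025,0.026,-0.014]
  turn:
    - [0.003,-0.048,-0.106]
    - [0.003,-0.048,-0.106]
    - [0.003,-0.039,-0.087]
    - [0.003,-0.039,-0.087]
    - [0.003,-0.039,-0.087]
    - [0.003,-0.039,-0.087]
    - [0.003,-0.039,-0.087]
    - [0.003,-0.039,-0.087]

```text
clock: 2.35
tool_pos: [0.3767, -0.0318, 0.3515]
eef_rot: [0.376, 0.86, -0.341, 0.051]
contact_force: [0.6, -0.0, -0.2]
opening: 0.599
finger_force: 0.0
```

```bash
cat > st.py <<'E'
from go import *
p,R,s=cur(); np.set_printoptions(precision=4,suppress=True)
print("t",s["clock"],"p",p,"bed",Bd(p),"q",s["q"],"F",s["contact_force"],"open",s["opening"],"ff",s["finger_force"])
E
python3 - <<'E'
from st import *
Rg=pawltool(); z=Rg.as_matrix()[:,2]; tcp=W(.132,-.088,.0265)+.014*z
plan(p,R,tcp-.13*z+[0,.02,.08],Rg,8)
E
```

```text
t 2.35 p [ 0.3767 -0.0318  0.3515] bed [ 0.3483 -0.0989  0.1633] q [-0.0538  0.4854 -0.6384  1.9712  0.6464  1.4779 -0.2778] F [ 0.5969 -0.0282 -0.2247] open 0.5988727984120265 ff 0.0
{"translation": [[0.016, 0.021, -0.011], [0.014, 0.022, -0.012], [0.013, 0.022, -0.012], [0.011, 0.024, -0.013], [0.008, 0.024, -0.013], [0.007, 0.024, -0.013], [0.005, 0.025, -0.014], [0.003, 0.025, -0.013]] , "turn": [[0.001, -0.029, -0.065], [0.002, -0.029, -0.064], [0.001, -0.029, -0.065], [0.002, -0.029, -0.065], [0.001, -0.029, -0.065], [0.001, -0.029, -0.064], [0.002, -0.029, -0.065], [0.001, -0.029, -0.065]] }
```

servo_tool:
  translation:
    - [0.016,0.021,-0.011]
    - [0.014,0.022,-0.012]
    - [0.013,0.022,-0.012]
    - [0.011,0.024,-0.013]
    - [0.008,0.024,-0.013]
    - [0.007,0.024,-0.013]
    - [0.005,0.025,-0.014]
    - [0.003,0.025,-0.013]
    - [0,0,0]
  turn:
    - [0.001,-0.029,-0.065]
    - [0.002,-0.029,-0.065]
    - [0.001,-0.029,-0.065]
    - [0.002,-0.029,-0.065]
    - [0.001,-0.029,-0.065]
    - [0.001,-0.029,-0.065]
    - [0.002,-0.029,-0.065]
    - [0.001,-0.029,-0.065]
    - [0,0,0]

```text
clock: 3.48
tool_pos: [0.4138, 0.1847, 0.2846]
eef_rot: [0.101, 0.914, -0.388, 0.058]
contact_force: [0.3, -0.2, -0.7]
opening: 0.603
finger_force: 0.0
```

```bash
python3 - <<'E'
from st import *
Rg=pawltool(); z=Rg.as_matrix()[:,2]; tcp=W(.132,-.088,.0265)+.014*z
print(np.degrees((R.inv()*Rg).as_rotvec()))
plan(p,R,tcp-.06*z,Rg,6)
E
```

```text
t 3.475 p [0.4138 0.1847 0.2846] bed [ 0.1254 -0.1174  0.2148] q [-0.4727  0.7926 -0.7348  1.7335  0.7439  1.6847 -0.1748] F [ 0.2803 -0.1748 -0.6935] open 0.6029517391446324 ff 0.0
[ 0.0859 -0.0519  0.1415]
{"translation": [[0.002, 0.007, 0.023], [0.002, 0.007, 0.024], [0.002, 0.007, 0.023], [0.002, 0.007, 0.023], [0.002, 0.007, 0.023], [0.002, 0.007, 0.024]] , "turn": [[0.0, -0.0, 0.0], [0.0, -0.0, 0.001], [0.001, -0.0, 0.0], [-0.0, -0.001, 0.001], [0.0, 0.0, 0.0], [0.0, 0.0, 0.0]] }
```

Pose is reached well. Continue to 60 mm off the pin, then check with the wrist camera.

servo_tool:
  translation:
    - [0.002,0.007,0.023]
    - [0.002,0.007,0.024]
    - [0.002,0.007,0.023]
    - [0.002,0.007,0.023]
    - [0.002,0.007,0.023]
    - [0.002,0.007,0.024]
    - [0,0,0]
    - [0,0,0]
  turn:
    - [0,0,0]
    - [0,0,0]
    - [0,0,0]
    - [0,0,0]
    - [0,0,0]
    - [0,0,0]
    - [0,0,0]
    - [0,0,0]

```text
clock: 4.47
tool_pos: [0.4163, 0.1124, 0.1581]
eef_rot: [0.103, 0.914, -0.388, 0.058]
contact_force: [-0.3, 0.6, 0.2]
opening: 0.602
finger_force: 0.0
```

```bash
python3 - <<'E'
from st import *
from plant import optics
s=optics.snapshot("wrist");np.savez("w1.npz",**s)
im=s["img"][...,::-1].copy()
for P,col in((W(.132,-.0615,.0265),(0,0,255)),(W(.132,-.1015,.0265),(0,255,0)),(p,(255,0,0))):
    u=proj(s,P)[0];print(u)
    if abs(u).max()<1000: cv2.circle(im,tuple(int(k) for k in u),4,col,1)
cv2.imwrite("pics/w1.png",im)
hsv=cv2.cvtColor(s["img"],cv2.COLOR_RGB2HSV).astype(int);B=Bd(cloud(s))
k=(hsv[...,2]<60)&(B[...,0]>.1)&(B[...,0]<.17)&(B[...,1]<-.055)&(B[...,1]>-.12)&(B[...,2]>.0)&(B[...,2]<.06)
print(k.sum(),np.percentile(B[k],[3,50,97],axis=0))
E
```

```text
t 4.475 p [0.4163 0.1124 0.1581] bed [ 0.1221 -0.0967  0.0706] q [-0.4024  0.9488 -0.6732  1.9468  0.9127  1.4357 -0.3529] F [-0.288   0.5807  0.2412] open 0.6015524179181537 ff 0.0
[261.4349 244.1168]
[258.7856 200.7921]
[257.6521 249.4801]
37 [[ 0.1265 -0.0926  0.0294]
 [ 0.1276 -0.0647  0.0322]
 [ 0.1351 -0.0553  0.0339]]
```

View pics/w1.png

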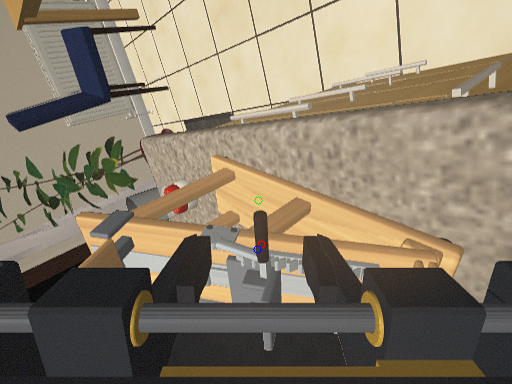

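The wrist view shows the pin centred between the fingers, running (261,212)–(265,262). It sits about 8 mm nearer the bed than predicted (red and green circles), so I'll grip at y ≈ −0.083.

```bash
python3 - <<'E'
from st import *
Rg=pawltool(); z=Rg.as_matrix()[:,2]; tcp=W(.131,-.083,.027)+.014*z
plan(p,R,tcp,Rg,5)
E
```

```text
t 4.525 p [0.4164 0.1128 0.1581] bed [ 0.1218 -0.0967  0.0708] q [-0.4027  0.9486 -0.6735  1.9465  0.9129  1.4356 -0.353 ] F [-0.3419 -0.3869  0.2254] open 0.5968772130334548 ff 0.0
{"translation": [[-0.001, 0.001, 0.012], [-0.001, 0.0, 0.012], [-0.0, 0.001, 0.012], [-0.001, 0.0, 0.012], [-0.001, 0.001, 0.013]] , "turn": [[0.0, -0.0, -0.0], [0.001, -0.0, -0.001], [0.0, -0.0, -0.0], [0.001, -0.001, -0.0], [-0.0, 0.0, -0.001]] }
```

servo_tool:
  translation:
    - [-0.001,0.001,0.012]
    - [-0.001,0,0.012]
    - [0,0.001,0.012]
    - [-0.001,0,0.012]
    - [-0.001,0.001,0.013]
    - [0,0,0]
    - [0,0,0]
  turn:
    - [0,0,0]
    - [0,0,0]
    - [0,0,0]
    - [0,0,0]
    - [0,0,0]
    - [0,0,0]
    - [0,0,0]

```text
clock: 5.4
tool_pos: [0.4223, 0.0701, 0.1137]
eef_rot: [0.103, 0.914, -0.388, 0.058]
contact_force: [0.4, 0.4, 0.1]
opening: 0.601
finger_force: 0.0
```

servo_tool:
  translation:
    - [0,0,0]
    - [0,0,0]
    - [0,0,0]
    - [0,0,0]
    - [0,0,0]
    - [0,0,0]
  turn:
    - [0,0,0]
    - [0,0,0]
    - [0,0,0]
    - [0,0,0]
    - [0,0,0]
    - [0,0,0]
  grip: 0
  grip_force: 8

```text
clock: 6.15
tool_pos: [0.4223, 0.0695, 0.1141]
eef_rot: [0.103, 0.914, -0.388, 0.058]
contact_force: [-0.2, -0.4, 2.3]
opening: 0.11
finger_force: 7.9
```

```bash
python3 - <<'E'
from st import *
from plant import optics
Rg=R; z=Rg.as_matrix()[:,2]; 
pb=Bd(p-.014*z); print("pin est",pb)
# arc about pivot (.18,.015), radius .0484
f0=np.arctan2(pb[2]-.015,.18-pb[0]); print("phi",f0,"rad",np.hypot(pb[2]-.015,.18-pb[0]))
p0,n=p.copy(),12; f1=2.70
pr=p.copy();prev=Bd(p)
t=[]
for i in range(1,n+1):
    f=f0+(f1-f0)*i/n
    b=np.array([.18-.0484*np.cos(f),pb[1],.015+.0484*np.sin(f)]); tgt=b@np.array([X,Y,N])+O+.014*z
    d=np.round(R.inv().apply(tgt-pr),3);pr=pr+R.apply(d);t.append(d.tolist())
print(t)
E
```

```text
t 6.15 p [0.4223 0.0695 0.1141] bed [ 0.1348 -0.0802  0.0124] q [-0.3522  1.014  -0.6329  2.0167  1.0171  1.3549 -0.4124] F [-0.1943 -0.4321  2.303 ] open 0.10971095325826993 ff 7.8567143658438
pin est [ 0.1312 -0.0831  0.0256]
phi 0.21413202281806373 rad 0.04989073350913652
[[-0.002, -0.007, -0.008], [-0.002, -0.007, -0.006], [-0.001, -0.008, -0.006], [-0.002, -0.009, -0.003], [-0.001, -0.01, -0.002], [-0.0, -0.01, 0.001], [-0.0, -0.01, 0.002], [0.0, -0.009, 0.004], [0.001, -0.008, 0.006], [0.001, -0.006, 0.008], [0.002, -0.005, 0.009], [0.002, -0.003, 0.009]]
```

servo_tool:
  translation:
    - [-0.002,-0.006,-0.008]
    - [-0.002,-0.007,-0.006]
    - [-0.001,-0.008,-0.006]
    - [-0.002,-0.009,-0.003]
    - [-0.001,-0.01,-0.002]
    - [0,-0.01,0.001]
  turn:
    - [0,0,0]
    - [0,0,0]
    - [0,0,0]
    - [0,0,0]
    - [0,0,0]
    - [0,0,0]

```text
clock: 6.9
tool_pos: [0.4176, 0.0516, 0.1676]
eef_rot: [0.103, 0.914, -0.388, 0.058]
contact_force: [-0.2, 1.8, -0.4]
opening: 0.109
finger_force: 8.3
```

servo_tool:
  translation:
    - [0,-0.01,0.002]
    - [0,-0.009,0.004]
    - [0.001,-0.008,0.006]
    - [0.001,-0.006,0.008]
    - [0,0,0]
  turn:
    - [0,0,0]
    - [0,0,0]
    - [0,0,0]
    - [0,0,0]
    - [0,0,0]

```text
clock: 7.52
tool_pos: [0.408, 0.014, 0.1756]
eef_rot: [0.103, 0.914, -0.389, 0.057]
contact_force: [-3.2, 0.1, 0.9]
opening: 0.111
finger_force: 8.1
```

```bash
python3 - <<'E'
from st import *
from plant import optics
s=optics.snapshot("side");a=cv2.resize(s["img"][100:250,200:350],None,fx=4,fy=4,interpolation=cv2.INTER_CUBIC);cv2.imwrite("pics/s2.png",a[...,::-1])
b=Bd(p-.014*R.as_matrix()[:,2]);print(b,"phi",np.arctan2(b[2]-.015,.18-b[0]),np.hypot(b[2]-.015,.18-b[0]))
E
```

```text
t 7.525 p [0.408  0.014  0.1756] bed [ 0.2152 -0.0801  0.037 ] q [-0.2593  0.8747 -0.6591  2.1312  0.9956  1.3477 -0.3555] F [-3.1674  0.1298  0.9056] open 0.11085590670888971 ff 8.06522324681282
[ 0.2116 -0.083   0.0503] phi 2.3012166331358825 0.047338323022737334
```

View pics/s2.png

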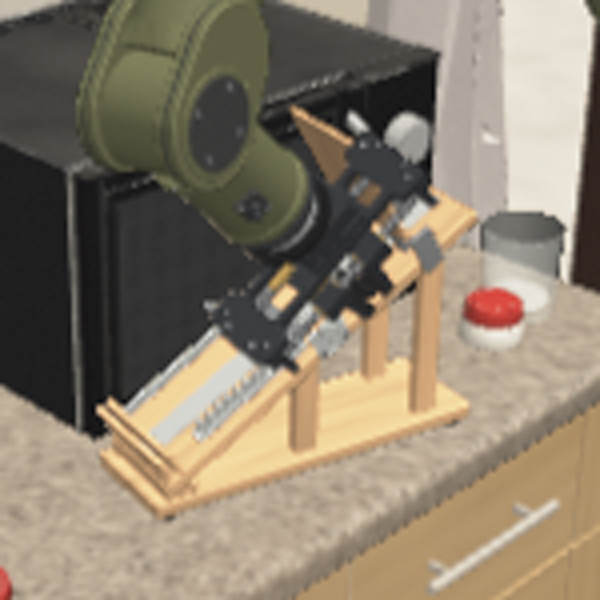

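View: the hand has the pin swung past upright, and its uphill end is beside the guard board's edge at (390,160). The 3 N sideways force suggests light brushing, so I'll ease outward while finishing the swing.

servo_tool:
  translation:
    - [0.004,0,0]
    - [0.003,-0.005,0.009]
    - [0.002,-0.003,0.009]
    - [0,0,0]
  turn:
    - [0,0,0]
    - [0,0,0]
    - [0,0,0]
    - [0,0,0]

```text
clock: 8.07
tool_pos: [0.4012, -0.0019, 0.1671]
eef_rot: [0.103, 0.914, -0.388, 0.061]
contact_force: [7.0, -2.8, 1.1]
opening: 0.109
finger_force: 7.8
```

```bash
python3 - <<'E'
from st import *
b=Bd(p-.014*R.as_matrix()[:,2]);print(b,"phi",np.arctan2(b[2]-.015,.18-b[0]),np.hypot(b[2]-.015,.18-b[0]))
E
```

```text
t 8.075 p [ 0.4012 -0.0019  0.1671] bed [ 0.2257 -0.0826  0.0211] q [-0.2463  0.8837 -0.6511  2.1808  1.0327  1.3155 -0.4008] F [ 6.9573 -2.7922  1.0655] open 0.10927423141034265 ff 7.842210363596678
[ 0.2222 -0.0856  0.0343] phi 2.7114381152569575 0.04638339781329772
```

Joint is at about 2.59. Release and withdraw.

servo_tool:
  translation:
    - [0,0,0]
    - [0,0,0]
    - [0,0,0]
    - [0,0,0]
  turn:
    - [0,0,0]
    - [0,0,0]
    - [0,0,0]
    - [0,0,0]
  grip: 0.45

```text
clock: 8.57
tool_pos: [0.3986, -0.0015, 0.167]
eef_rot: [0.103, 0.914, -0.388, 0.058]
contact_force: [0.0, -0.7, 0.1]
opening: 0.454
finger_force: 0.0
```

servo_tool:
  translation:
    - [0.003,0,-0.006]
    - [0.003,0,-0.012]
    - [0.003,0,-0.02]
    - [0.003,0,-0.025]
    - [0,0.01,-0.03]
    - [0,0.02,-0.03]
    - [0,0.03,-0.03]
    - [0,0.03,-0.02]
    - [0,0,0]
  turn:
    - [0,0,0]
    - [0,0,0]
    - [0,0,0]
    - [0,0,0]
    - [0,0,0]
    - [0,0,0]
    - [0,0,0]
    - [0,0,0]
    - [0,0,0]

```text
clock: 9.7
tool_pos: [0.4027, 0.1892, 0.2214]
eef_rot: [0.101, 0.915, -0.386, 0.058]
contact_force: [-0.2, -0.1, -0.7]
opening: 0.45
finger_force: 0.0
```

```bash
python3 - <<'E'
from st import *
from plant import optics
s=optics.snapshot("top");a=cv2.resize(s["img"][150:250,190:340],None,fx=5,fy=5,interpolation=cv2.INTER_CUBIC);cv2.imwrite("pics/t3.png",a[...,::-1])
E
```

```text
t 9.7 p [0.4027 0.1892 0.2214] bed [ 0.0924 -0.1293  0.1608] q [-0.5063  0.8786 -0.7089  1.7933  0.7767  1.5827 -0.2755] F [-0.2287 -0.0969 -0.7032] open 0.4500518115636346 ff 0.0
```

View pics/t3.png

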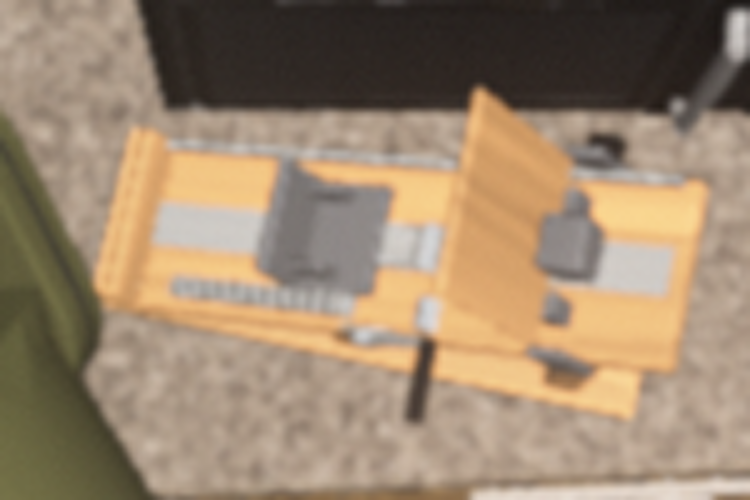

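Pawl lies thrown back (pin at (420,380)), with the board and pusher unchanged. Now I'll check the microwave clearance for the pushing pose.

```bash
python3 - <<'E'
from go import *
for n in("top","side"):
    s=np.load(n+"0.npz");P=cloud(s);v=s["img"].max(-1)
    for z0 in(.05,.1,.15,.2,.25):
        k=(v<70)&(P[...,2]>z0)&(P[...,2]<z0+.05)&(P[...,1]>-.25)&(P[...,1]<.3)&(P[...,0]>.5)
        if k.sum()>10:
            for ya in (-.1,0,.1):
                j=k&(abs(P[...,1]-ya)<.05)
                if j.sum()>5: print(n,z0,ya,j.sum(),np.percentile(P[j][:,0],[1,10,50]))
R=tool((np.sin(np.radians(10)),0,-np.cos(np.radians(10))),(0,1,0))
for bx in(.08,.11,.215):
    t=W(bx,-.005,.027);M=R.as_matrix()
    print(bx,t,"far body corners",[ (t-M[:,2]*.064+sx*.0375*M[:,0]+.0935*M[:,1]).round(3).tolist() for sx in(-1,1)])
E
```

```text
top 0.05 -0.1 165 [0.58748838 0.58866065 0.59226605]
top 0.05 0 160 [0.59460271 0.59560321 0.59770607]
top 0.05 0.1 137 [0.59970846 0.60037071 0.60216941]
top 0.1 -0.1 180 [0.58742472 0.58853248 0.59228554]
top 0.1 0 181 [0.59456681 0.59544852 0.59771217]
top 0.1 0.1 153 [0.59965941 0.60062182 0.60205178]
top 0.15 -0.1 211 [0.52535348 0.58782807 0.59224997]
top 0.15 0 201 [0.59449614 0.59549989 0.59780358]
top 0.15 0.1 184 [0.6000004  0.60074435 0.60216727]
top 0.2 -0.1 230 [0.58737734 0.58840027 0.59151052]
top 0.2 0 217 [0.59342069 0.5947166  0.5970053 ]
top 0.2 0.1 191 [0.59832243 0.59949307 0.60183415]
top 0.25 -0.1 2172 [0.59080918 0.60260001 0.66597662]
top 0.25 0 2115 [0.59623274 0.60801241 0.66846666]
top 0.25 0.1 1623 [0.60094281 0.6108883  0.67023281]
side 0.05 -0.1 7 [0.5917432  0.59327268 0.59907888]
side 0.05 0 128 [0.59267883 0.59538603 0.59920536]
side 0.05 0.1 900 [0.59860005 0.60202239 0.69789802]
side 0.1 -0.1 196 [0.58681815 0.5899838  0.59404914]
side 0.1 0 263 [0.59240664 0.59496811 0.59820102]
side 0.1 0.1 961 [0.5983367  0.60195119 0.7030875 ]
side 0.15 -0.1 220 [0.58601603 0.58962571 0.59359102]
side 0.15 0 283 [0.59115081 0.59482472 0.59907348]
side 0.15 0.1 999 [0.59848935 0.60219495 0.70509523]
side 0.2 -0.1 183 [0.52802503 0.588695   0.59292288]
side 0.2 0 290 [0.58947224 0.5938833  0.59775597]
side 0.2 0.1 1071 [0.59834753 0.601737   0.70691063]
side 0.25 -0.1 383 [0.58893982 0.60159023 0.69964398]
side 0.25 0 440 [0.59146803 0.60483455 0.75590887]
side 0.25 0.1 462 [0.59913491 0.60897893 0.7577606 ]
0.08 [0.50881622 0.10356876 0.09933713] far body corners [[0.602, 0.092, 0.172], [0.617, 0.148, 0.124]]
0.11 [0.50228482 0.07842238 0.11433713] far body corners [[0.596, 0.067, 0.187], [0.61, 0.123, 0.139]]
0.215 [ 0.47942492 -0.00958998  0.16683713] far body corners [[0.573, -0.021, 0.24], [0.587, 0.035, 0.192]]
```

Microwave front is at x ≈ 0.595, so the hand must tilt about 22° toward the robot while pushing.

```bash
cat >> go.py <<'E'
def pushtool(l=10,t=22):
    l=np.radians(l); return tool((np.sin(l),np.tan(np.radians(t))*np.cos(l),-np.cos(l)),(0,1,0))
E
python3 - <<'E'
from st import *
Rp=pushtool();M=Rp.as_matrix();print(M.T.round(2).tolist())
for bx in(.08,.215):
    t=W(bx,-.012,.028)
    print([Bd(t-M[:,2]*.064+sx*.0375*M[:,0]+sy*.0935*M[:,1]).round(3).tolist()+[(t-M[:,2]*.064+sx*.0375*M[:,0]+sy*.0935*M[:,1])[0].round(3)] for sx in(-1,1)for sy in(-1,1)])
print(np.degrees((R.inv()*Rp).as_rotvec()))
a=W(.065,-.03,.14)
q,Q=plan(p,R,a,Rp,12)
plan(a,Rp,W(.08,-.012,.028),Rp,6)
E
```

```text
t 9.75 p [0.4027 0.1871 0.2218] bed [ 0.0943 -0.1287  0.1602] q [-0.5045  0.8777 -0.7078  1.7962  0.7769  1.583  -0.2755] F [-0.3118 -0.2929 -0.185 ] open 0.4525161720205243 ff 0.0
[[0.19, 0.74, -0.64], [0.96, -0.0, 0.28], [0.21, -0.67, -0.71]]
[[0.113, -0.123, 0.059, np.float64(0.392)], [0.101, 0.051, 0.127, np.float64(0.571)], [0.039, -0.123, 0.046, np.float64(0.406)], [0.027, 0.051, 0.114, np.float64(0.586)]]
[[0.248, -0.123, 0.059, np.float64(0.363)], [0.236, 0.051, 0.127, np.float64(0.542)], [0.174, -0.123, 0.046, np.float64(0.377)], [0.162, 0.051, 0.114, np.float64(0.556)]]
[-11.3779  -3.6145  88.0412]
{"translation": [[-0.008, 0.003, 0.003], [-0.007, 0.004, 0.002], [-0.006, 0.005, 0.003], [-0.006, 0.006, 0.003], [-0.005, 0.006, 0.004], [-0.005, 0.007, 0.003], [-0.003, 0.008, 0.003], [-0.002, 0.007, 0.004], [-0.002, 0.008, 0.003], [0.0, 0.008, 0.004]] , "turn": [[-0.017, -0.005, 0.128], [-0.016, -0.006, 0.128], [-0.017, -0.005, 0.128], [-0.016, -0.005, 0.128], [-0.017, -0.005, 0.128], [-0.016, -0.006, 0.128], [-0.017, -0.005, 0.128], [-0.016, -0.005, 0.128], [-0.017, -0.005, 0.128], [-0.017, -0.006, 0.128]] }
{"translation": [[0.001, 0.008, 0.004], [0.002, 0.007, 0.004]] , "turn": [[-0.016, -0.005, 0.129], [-0.017, -0.005, 0.128]] }
{"translation": [[0.001, -0.004, 0.019], [0.001, -0.004, 0.018], [0.0, -0.005, 0.019], [0.001, -0.004, 0.018], [0.001, -0.004, 0.019], [0.001, -0.004, 0.019]] , "turn": [[0.0, -0.0, 0.0], [0.0, 0.0, 0.0], [0.0, -0.0, 0.0], [0.0, 0.0, 0.0], [0.0, -0.0, 0.0], [0.0, 0.0, 0.0]] }
```

servo_tool:
  translation:
    - [-0.008,0.003,0.003]
    - [-0.007,0.004,0.002]
    - [-0.006,0.005,0.003]
    - [-0.006,0.006,0.003]
    - [-0.005,0.006,0.004]
    - [-0.005,0.007,0.003]
    - [-0.003,0.008,0.003]
    - [-0.002,0.007,0.004]
    - [-0.002,0.008,0.003]
    - [0,0.008,0.004]
  turn:
    - [-0.017,-0.005,0.128]
    - [-0.017,-0.005,0.128]
    - [-0.017,-0.005,0.128]
    - [-0.017,-0.005,0.128]
    - [-0.017,-0.005,0.128]
    - [-0.016,-0.005,0.128]
    - [-0.017,-0.005,0.128]
    - [-0.016,-0.005,0.128]
    - [-0.017,-0.005,0.128]
    - [-0.017,-0.006,0.128]
  grip: 0

```text
clock: 11.0
tool_pos: [0.486, 0.1761, 0.1961]
eef_rot: [0.615, 0.696, -0.206, 0.308]
contact_force: [0.6, 0.0, -0.1]
opening: 0.003
finger_force: 0.0
```

servo_tool:
  translation:
    - [0.001,0.008,0.004]
    - [0.002,0.007,0.004]
    - [0,0,0]
    - [0,0,0]
  turn:
    - [-0.016,-0.005,0.129]
    - [-0.017,-0.005,0.128]
    - [0,0,0]
    - [0,0,0]

```text
clock: 11.5
tool_pos: [0.502, 0.1757, 0.19]
eef_rot: [0.691, 0.616, -0.158, 0.344]
contact_force: [-0.3, -0.0, 0.3]
opening: 0.008
finger_force: 0.0
```

```bash
python3 - <<'E'
from st import *
Rp=pushtool();print(np.degrees((R.inv()*Rp).as_rotvec()))
plan(p,R,W(.085,-.012,.028),Rp,7)
E
```

```text
t 11.5 p [0.502  0.1757 0.19  ] bed [ 0.0663 -0.0297  0.1395] q [-0.6374  0.8496 -0.3099  1.7905  0.8975  1.2672 -1.6368] F [-0.325  -0.0264  0.3085] open 0.007930180739360458 ff 0.0
[-0.1067 -0.0857 -0.0113]
{"translation": [[0.0, -0.004, 0.016], [0.0, -0.003, 0.016], [0.0, -0.004, 0.016], [0.0, -0.003, 0.016], [0.001, -0.004, 0.016], [-0.0, -0.004, 0.016], [-0.0, -0.003, 0.016]] , "turn": [[-0.0, -0.0, -0.0], [-0.001, -0.0, -0.0], [0.0, -0.001, -0.0], [-0.0, 0.0, -0.0], [-0.0, -0.0, -0.0], [-0.001, -0.0, -0.0], [0.0, -0.0, -0.0]] }
```

servo_tool:
  translation:
    - [0,-0.004,0.016]
    - [0,-0.003,0.016]
    - [0,-0.004,0.016]
    - [0,-0.003,0.016]
    - [0.001,-0.004,0.016]
    - [0,-0.004,0.016]
    - [0,-0.003,0.016]
    - [0,0,0]
    - [0,0,0]
  turn:
    - [0,0,0]
    - [0,0,0]
    - [0,0,0]
    - [0,0,0]
    - [0,0,0]
    - [0,0,0]
    - [0,0,0]
    - [0,0,0]
    - [0,0,0]

```text
clock: 12.62
tool_pos: [0.5021, 0.1027, 0.102]
eef_rot: [0.692, 0.615, -0.156, 0.345]
contact_force: [-0.9, 0.6, -0.5]
opening: 0.006
finger_force: 0.0
```

```bash
python3 - <<'E'
from st import *
d=R.inv().apply(X); print("uphill unit in tool axes",d)
q,Q=plan(p,R,W(.195,-.012,.028),R,20)
from plant import optics
s=optics.snapshot("top");a=cv2.resize(s["img"][150:250,190:340],None,fx=5,fy=5,interpolation=cv2.INTER_CUBIC);cv2.imwrite("pics/t4.png",a[...,::-1])
E
```

```text
t 12.625 p [0.5021 0.1027 0.102 ] bed [ 0.0835 -0.0113  0.028 ] q [-0.5737  0.9644 -0.2482  1.9503  1.081   1.064  -1.8285] F [-0.8959  0.6126 -0.4665] open 0.0058051167760801384 ff 0.0
uphill unit in tool axes [-0.9854 -0.0616  0.1588]
{"translation": [[-0.005, -0.0, 0.001], [-0.006, -0.001, 0.001], [-0.005, -0.0, 0.001], [-0.006, -0.001, 0.0], [-0.005, 0.0, 0.001], [-0.006, -0.0, 0.001], [-0.005, -0.001, 0.001], [-0.006, -0.0, 0.001], [-0.005, -0.0, 0.001], [-0.006, -0.001, 0.001]] , "turn": [[0.0, 0.0, 0.0], [0.0, 0.0, 0.0], [0.0, 0.0, 0.0], [0.0, 0.0, 0.0], [0.0, 0.0, 0.0], [0.0, 0.0, 0.0], [0.0, 0.0, 0.0], [0.0, 0.0, 0.0], [0.0, 0.0, 0.0], [0.0, 0.0, 0.0]] }
{"translation": [[-0.005, -0.0, 0.001], [-0.006, -0.001, 0.0], [-0.005, 0.0, 0.001], [-0.006, -0.0, 0.001], [-0.005, -0.001, 0.001], [-0.006, -0.0, 0.001], [-0.005, -0.0, 0.001], [-0.006, -0.001, 0.001], [-0.005, -0.0, 0.001], [-0.006, -0.001, 0.0]] , "turn": [[0.0, 0.0, 0.0], [0.0, 0.0, 0.0], [0.0, 0.0, 0.0], [0.0, 0.0, 0.0], [0.0, 0.0, 0.0], [0.0, 0.0, 0.0], [0.0, 0.0, 0.0], [0.0, 0.0, 0.0], [0.0, 0.0, 0.0], [0.0, 0.0, 0.0]] }
```

View pics/t4.png

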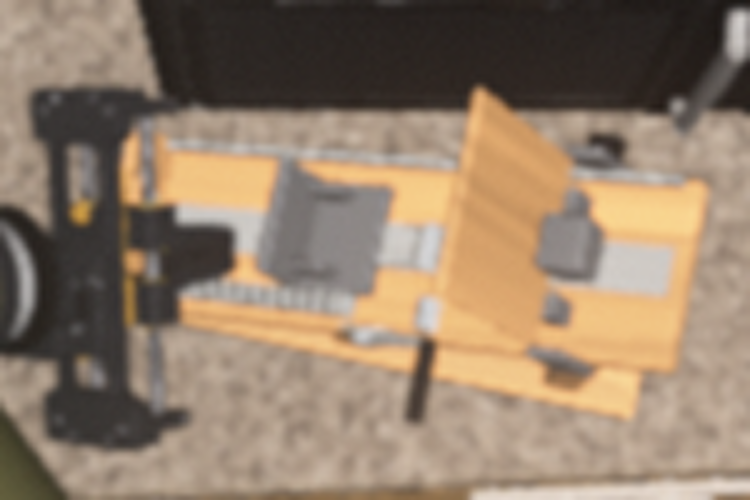

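The fingers (tip near (235,255)) sit below the plate's face at (265,230), on the centre line and clear of the microwave. Push gently.

servo_tool:
  translation:
    - [-0.005,0,0.001]
    - [-0.006,-0.001,0.001]
    - [-0.005,0,0.001]
    - [-0.006,-0.001,0]
    - [-0.005,0,0.001]
    - [-0.006,0,0.001]
    - [-0.005,-0.001,0.001]
    - [-0.006,0,0.001]
    - [-0.005,0,0.001]
    - [-0.006,-0.001,0.001]
  turn:
    - [0,0,0]
    - [0,0,0]
    - [0,0,0]
    - [0,0,0]
    - [0,0,0]
    - [0,0,0]
    - [0,0,0]
    - [0,0,0]
    - [0,0,0]
    - [0,0,0]

```text
clock: 13.92
tool_pos: [0.4894, 0.056, 0.1298]
eef_rot: [0.692, 0.615, -0.156, 0.344]
contact_force: [0.9, 5.3, -0.0]
opening: 0.005
finger_force: 2.3
```

servo_tool:
  translation:
    - [-0.005,0,0.001]
    - [-0.006,-0.001,0]
    - [-0.005,0,0.001]
    - [-0.006,0,0.001]
    - [-0.005,-0.001,0.001]
    - [-0.006,0,0.001]
    - [-0.005,0,0.001]
    - [0,0,0]
  turn:
    - [0,0,0]
    - [0,0,0]
    - [0,0,0]
    - [0,0,0]
    - [0,0,0]
    - [0,0,0]
    - [0,0,0]
    - [0,0,0]

```text
clock: 14.92
tool_pos: [0.4808, 0.0221, 0.1497]
eef_rot: [0.692, 0.615, -0.157, 0.345]
contact_force: [0.6, 3.3, 0.2]
opening: 0.003
finger_force: 1.1
```

```bash
python3 - <<'E'
from st import *
print("F bed",s["contact_force"]@np.array([X,Y,N]).T)
E
```

```text
t 14.925 p [0.4808 0.0221 0.1497] bed [ 0.1796 -0.0116  0.0277] q [-0.4855  0.8448 -0.2248  2.1296  1.1615  0.9995 -1.8508] F [0.6436 3.3165 0.1671] open 0.003304028233089127 ff 1.1338261494529434
F bed [-2.8366 -0.2108  1.8306]
```

servo_tool:
  translation:
    - [-0.004,0,0.001]
    - [-0.004,0,0.001]
    - [-0.004,0,0]
    - [-0.004,-0.001,0.001]
    - [-0.003,0,0]
    - [-0.003,0,0.001]
    - [-0.003,0,0]
    - [0,0,0]
  turn:
    - [0,0,0]
    - [0,0,0]
    - [0,0,0]
    - [0,0,0]
    - [0,0,0]
    - [0,0,0]
    - [0,0,0]
    - [0,0,0]

```text
clock: 15.92
tool_pos: [0.4768, 0.0053, 0.1599]
eef_rot: [0.692, 0.617, -0.154, 0.342]
contact_force: [1.1, 7.0, -11.8]
opening: 0.004
finger_force: 5.8
```

```bash
python3 - <<'E'
from st import *
print("F bed",s["contact_force"]@np.array([X,Y,N]).T)
E
```

```text
t 15.925 p [0.4768 0.0053 0.1599] bed [ 0.1996 -0.0113  0.0278] q [-0.4587  0.8137 -0.2214  2.1662  1.1855  0.9781 -1.8479] F [  1.0656   6.9657 -11.7536] open 0.003941229619608194 ff 5.803855557460338
F bed [-11.9475  -0.7197  -6.674 ]
```

servo_tool:
  translation:
    - [-0.002,0,0]
    - [-0.002,0,0.001]
    - [-0.002,0,0]
    - [-0.002,0,0]
    - [0,0,0]
  turn:
    - [0,0,0]
    - [0,0,0]
    - [0,0,0]
    - [0,0,0]
    - [0,0,0]

```text
clock: 16.55
tool_pos: [0.4749, -0.0025, 0.1649]
eef_rot: [0.692, 0.616, -0.155, 0.342]
contact_force: [0.3, 6.4, -10.3]
opening: 0.003
finger_force: 5.3
```

```bash
python3 - <<'E'
from st import *
print("F bed",s["contact_force"]@np.array([X,Y,N]).T)
E
```

```text
t 16.55 p [ 0.4749 -0.0025  0.1649] bed [ 0.209  -0.0112  0.0282] q [-0.4494  0.8024 -0.2183  2.1785  1.1911  0.9757 -1.8446] F [  0.3415   6.3805 -10.3493] open 0.0034392244076583436 ff 5.324380100355484
F bed [-10.5972  -1.2735  -5.832 ]
```

servo_tool:
  translation:
    - [-0.002,0,0]
    - [-0.002,0,0.001]
    - [-0.002,0,0]
    - [0,0,0]
  turn:
    - [0,0,0]
    - [0,0,0]
    - [0,0,0]
    - [0,0,0]

```text
clock: 17.05
tool_pos: [0.4748, -0.0029, 0.1657]
eef_rot: [0.692, 0.619, -0.152, 0.339]
contact_force: [0.5, 12.0, -17.4]
opening: 0.006
finger_force: 9.8
```

```bash
python3 - <<'E'
from st import *
print("F bed",s["contact_force"]@np.array([X,Y,N]).T)
E
```

```text
t 17.05 p [ 0.4748 -0.0029  0.1657] bed [ 0.2099 -0.0112  0.0286] q [-0.4432  0.7954 -0.2209  2.184   1.197   0.9665 -1.8425] F [  0.4954  11.9883 -17.3834] open 0.0056086809867063716 ff 9.847664687549695
F bed [-18.8483  -2.5343  -9.1905]
```

Force is 19 N with almost no further travel, which is more than the catch alone can give. A little firmer, then back off and look.

servo_tool:
  translation:
    - [-0.002,0,0]
    - [-0.002,0,0]
    - [0,0,0]
    - [0,0,0]
  turn:
    - [0,0,0]
    - [0,0,0]
    - [0,0,0]
    - [0,0,0]

```text
clock: 17.55
tool_pos: [0.4746, -0.0032, 0.1666]
eef_rot: [0.692, 0.62, -0.15, 0.337]
contact_force: [2.6, 15.3, -23.8]
opening: 0.006
finger_force: 13.0
```

```bash
python3 - <<'E'
from st import *
print("F bed",s["contact_force"]@np.array([X,Y,N]).T)
E
```

```text
t 17.55 p [ 0.4746 -0.0032  0.1666] bed [ 0.2105 -0.0113  0.0293] q [-0.4395  0.7902 -0.2225  2.1871  1.1994  0.9612 -1.8398] F [  2.6232  15.2766 -23.8231] open 0.006337383312685579 ff 12.966865117487032
F bed [-25.2877  -1.3015 -12.9087]
```

servo_tool:
  translation:
    - [0.01,0,0]
    - [0.015,0,-0.003]
    - [0.02,0,-0.003]
    - [0.025,0,-0.004]
    - [0.025,0,-0.02]
    - [0.025,0,-0.03]
    - [0.025,0,-0.03]
    - [0.02,0,-0.03]
    - [0,0,0]
    - [0,0,0]
  turn:
    - [0,0,0]
    - [0,0,0]
    - [0,0,0]
    - [0,0,0]
    - [0,0,0]
    - [0,0,0]
    - [0,0,0]
    - [0,0,0]
    - [0,0,0]
    - [0,0,0]

```text
clock: 18.8
tool_pos: [0.4803, 0.1886, 0.1521]
eef_rot: [0.691, 0.614, -0.158, 0.346]
contact_force: [1.1, 0.2, -0.1]
opening: 0.008
finger_force: 0.0
```

```bash
python3 - <<'E'
from st import *
from plant import optics
T=optics.snapshot("top");S=optics.snapshot("side")
a=cv2.resize(T["img"][160:240,200:340],None,fx=4,fy=4,interpolation=cv2.INTER_CUBIC);b=cv2.resize(S["img"][120:185,225:335],None,fx=5,fy=4,interpolation=cv2.INTER_CUBIC)
a=cv2.copyMakeBorder(a[:, :550],0,0,0,max(0,550-a.shape[1]),0);cv2.imwrite("pics/f.png",np.vstack([a,b[:, :550]])[:600,:,::-1])
for n,s in(("top",T),("side",S)):
    P=cloud(s);B=Bd(P)+[0,0,-.0013 if n=="top" else .0013];hsv=cv2.cvtColor(s["img"],cv2.COLOR_RGB2HSV).astype(int)
    wood=(hsv[...,0]>8)&(hsv[...,0]<25)&(hsv[...,1]>75)&(hsv[...,2]>90)
    k=wood&(abs(B[...,1])<.06)&(B[...,2]>.06)&(B[...,2]<.12)&(B[...,0]>.2)&(B[...,0]<.36);print(n,"board x",k.sum(),np.median(B[k][:,0]))
    k=(hsv[...,1]<60)&(abs(B[...,1])<.032)&(B[...,2]>.025)&(B[...,2]<.055)&(B[...,0]>.05)&(B[...,0]<.262);print("  plate x",k.sum(),np.percentile(B[k][:,0],[2,25,50,75]))
E
```

```text
t 18.8 p [0.4803 0.1886 0.1521] bed [ 0.0413 -0.054   0.1102] q [-0.6851  0.9066 -0.3012  1.8224  0.9048  1.2232 -1.7308] F [ 1.0996  0.2083 -0.1057] open 0.008186011893150191 ff 0.0
top board x 460 0.2818059725978276
  plate x 59 [0.2226 0.2253 0.2275 0.2289]
side board x 169 0.2724236078658814
  plate x 73 [0.217  0.2182 0.2198 0.2241]
```

View pics/f.png

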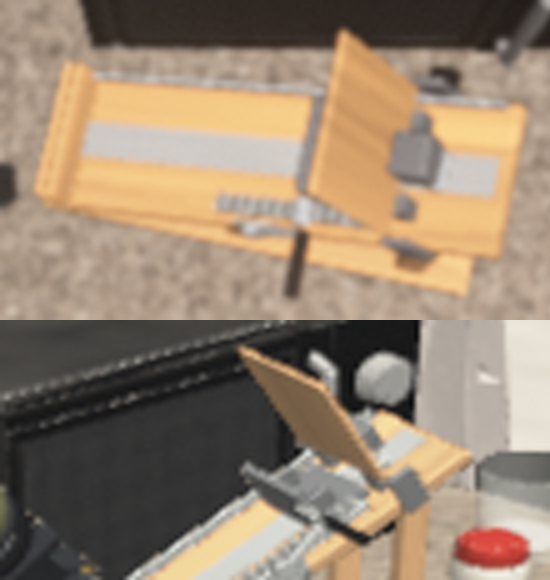

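The picture shows the plate tight under the board at (305,150) in the top view, the board unmoved and the pin thrown back at (297,265). One finer check of the gap follows, since depth gave about 53 mm.

```bash
python3 - <<'E'
from st import *
from plant import optics
S=optics.snapshot("side");S0=np.load("side0.npz")
for nm,s,lo,hi in(("before",S0,.105,.13),("after",S,.205,.23)):
    B=Bd(cloud(s))+[0,0,.0013];sat=cv2.cvtColor(s["img"],cv2.COLOR_RGB2HSV)[...,1]
    k=(abs(B[...,1])<.030)&(B[...,2]>.020)&(B[...,2]<.048)&(B[...,0]>lo)&(B[...,0]<hi)
    print(nm,np.histogram(B[k][:,0],bins=np.arange(lo,hi+.001,.0015)))
    # board face near its foot
    k=(abs(B[...,1])<.045)&(B[...,2]>.06)&(B[...,2]<.125)&(B[...,0]>.262)&(B[...,0]<.285); f=np.polyfit(B[k][:,2],B[k][:,0],1);print("board x at height 0 / .03",np.polyval(f,[0,.03]))
E
```

```text
t 18.9 p [0.4804 0.1881 0.1521] bed [ 0.0417 -0.0538  0.11  ] q [-0.6841  0.9064 -0.3012  1.8229  0.9048  1.2228 -1.7307] F [ 0.4522 -0.6064 -0.4944] open 0.003442614424749847 ff 0.0
before (array([ 0,  0,  0,  0,  0,  0,  0,  2, 22,  8,  2,  1,  2,  3,  1,  0,  2]), array([0.105 , 0.1065, 0.108 , 0.1095, 0.111 , 0.1125, 0.114 , 0.1155,
       0.117 , 0.1185, 0.12  , 0.1215, 0.123 , 0.1245, 0.126 , 0.1275,
       0.129 , 0.1305]))
board x at height 0 / .03 [0.2722 0.2723]
after (array([ 0,  0,  0,  0,  0,  0,  0,  6, 20,  6,  2,  1,  4,  4,  1,  0,  1]), array([0.205 , 0.2065, 0.208 , 0.2095, 0.211 , 0.2125, 0.214 , 0.2155,
       0.217 , 0.2185, 0.22  , 0.2215, 0.223 , 0.2245, 0.226 , 0.2275,
       0.229 , 0.2305]))
board x at height 0 / .03 [0.2722 0.2723]
```

```bash
python3 - <<'E'
from h import *
from plant import optics
np.set_printoptions(precision=4,suppress=True)
for nm in("top","side"):
    s0=np.load(nm+"0.npz");s1=optics.snapshot(nm)
    for tag,s in(("before",s0),("after",s1)):
        off=-.0013 if nm=="top" else .0013
        B=Bd(cloud(s))+[0,0,off];g=cv2.cvtColor(s["img"],cv2.COLOR_RGB2HSV)
        for ya,yb in((-.026,-.016),(.018,.028)):
            lo=.13 if tag=="before" else .225
            k=(B[...,1]>ya)&(B[...,1]<yb)&(B[...,0]>lo)&(B[...,0]<lo+.06)&(B[...,2]<.06)&(B[...,2]>-.01)
            o=np.argsort(B[k][:,0]);q=np.c_[B[k],g[k][:,1]][o]
            print(nm,tag,ya,[(round(float(a[0]*1e3),1),round(float(a[2]*1e3),1),int(a[3])) for a in q if a[0]>lo+.02])
E
```

```text
top before -0.026 [(150.7, 19.5, 22), (151.2, 21.5, 16), (151.3, 15.5, 16), (151.4, 26.8, 15), (151.8, 28.5, 14), (152.0, 32.7, 13), (153.0, 8.0, 14), (153.3, 13.7, 15), (154.7, 15.0, 15), (155.2, 14.5, 14), (155.7, 9.3, 13), (156.0, 11.9, 16), (156.3, 8.3, 14), (157.0, 12.6, 14), (159.3, 12.3, 16), (160.1, 12.5, 14), (160.6, 12.2, 14), (160.6, 10.4, 14), (161.4, 10.6, 12), (162.9, 7.9, 16), (162.9, 10.9, 14), (162.9, 12.1, 16), (163.7, 10.5, 14), (165.1, 9.5, 16), (165.6, 11.4, 12), (166.7, -3.4, 72), (167.2, -3.7, 98), (167.6, 11.9, 14), (168.0, 10.2, 14), (168.2, 11.8, 14), (170.1, 12.8, 12), (170.1, 3.5, 59), (170.1, 6.6, 57), (170.5, 9.3, 15), (170.7, -0.8, 113), (170.8, -1.7, 116), (170.9, 9.0, 20), (171.0, 0.9, 108), (171.4, 12.0, 12), (171.9, 7.6, 49), (173.5, -1.2, 125), (174.6, 3.8, 120), (175.0, 0.3, 124), (175.2, 2.7, 124), (176.8, -0.8, 123), (177.6, 3.7, 123), (177.9, 0.0, 123), (178.3, -0.4, 123), (180.6, -1.6, 122), (181.4, 1.9, 124), (181.5, 1.0, 124), (183.2, -0.2, 125), (184.3, -0.4, 123), (184.9, 1.6, 125), (185.1, -0.3, 123), (187.4, 0.7, 123), (187.5, -0.3, 124)
[... 3573 characters left out ...]
73.1, 44.8, 102), (273.1, 34.7, 98), (273.4, 23.7, 27), (273.7, 37.8, 103)]
side after 0.018 [(245.0, 11.7, 0), (245.4, 24.4, 4), (246.0, 11.9, 0), (247.4, 16.3, 2), (248.9, 9.5, 0), (252.4, 13.4, 2), (252.5, 5.3, 0), (255.1, 14.2, 0), (255.6, 10.1, 2), (259.0, 9.3, 2), (260.5, 13.2, 2), (261.1, 8.9, 0), (262.4, 13.5, 0), (265.0, 11.8, 2), (266.0, 12.1, 26), (269.8, 39.1, 89), (271.2, 29.8, 54), (271.3, 19.1, 44), (271.7, 7.7, 57), (271.9, 41.3, 102), (272.0, 58.7, 103), (272.0, 25.0, 36), (272.2, 37.8, 101), (272.2, 48.0, 103), (272.5, 20.8, 18), (272.6, 13.0, 8), (272.6, 31.0, 80), (272.6, 33.9, 88), (273.2, 53.0, 105), (274.4, 5.7, 48), (275.8, 9.9, 2), (277.8, 2.2, 81), (280.0, 1.3, 68)]
```

Both cameras agree on a gap of about 4.5 mm, so it may have hung up despite 25 N. I'll push again, centred, and look at the gap under load.

```bash
python3 - <<'E'
from st import *
Rp=pushtool(); a=W(.11,.002,.045)
q,Q=plan(p,R,a,Rp,6); q,Q=plan(q,Q,W(.196,.002,.026),Rp,8)
print(Rp.inv().apply(X))
E
```

```text
t 19.05 p [0.4804 0.1888 0.1521] bed [ 0.0411 -0.0539  0.1103] q [-0.6841  0.9061 -0.3022  1.8223  0.9047  1.2224 -1.7306] F [0.1475 0.4533 0.0504] open 0.0025317990044783027 ff 0.0
{"translation": [[-0.009, 0.004, 0.015], [-0.01, 0.004, 0.016], [-0.009, 0.004, 0.015], [-0.01, 0.004, 0.015], [-0.009, 0.004, 0.015], [-0.009, 0.004, 0.016]] , "turn": [[-0.0, -0.0, -0.0], [-0.001, -0.0, -0.001], [0.0, -0.0, -0.0], [-0.0, -0.0, -0.001], [-0.0, -0.0, -0.0], [-0.001, -0.0, -0.001]] }
{"translation": [[-0.01, -0.002, 0.004], [-0.01, -0.001, 0.004], [-0.011, -0.002, 0.004], [-0.01, -0.001, 0.003], [-0.01, -0.002, 0.004], [-0.01, -0.001, 0.004], [-0.011, -0.002, 0.004], [-0.01, -0.001, 0.004]] , "turn": [[0.0, -0.0, 0.0], [0.0, -0.0, 0.0], [0.0, -0.0, 0.0], [0.0, -0.0, 0.0], [0.0, -0.0, 0.0], [0.0, -0.0, 0.0], [0.0, -0.0, 0.0], [0.0, -0.0, 0.0]] }
[-0.9848 -0.0642  0.1613]
```

servo_tool:
  translation:
    - [-0.009,0.004,0.015]
    - [-0.01,0.004,0.016]
    - [-0.009,0.004,0.015]
    - [-0.01,0.004,0.015]
    - [-0.009,0.004,0.015]
    - [-0.009,0.004,0.016]
    - [0,0,0]
  turn:
    - [0,0,0]
    - [0,0,0]
    - [0,0,0]
    - [0,0,0]
    - [0,0,0]
    - [0,0,0]
    - [0,0,0]

```text
clock: 19.92
tool_pos: [0.5116, 0.0844, 0.1291]
eef_rot: [0.692, 0.614, -0.158, 0.345]
contact_force: [-0.6, -0.0, 0.1]
opening: 0.005
finger_force: 0.0
```

servo_tool:
  translation:
    - [-0.01,-0.002,0.004]
    - [-0.01,-0.001,0.004]
    - [-0.011,-0.002,0.004]
    - [-0.01,-0.001,0.003]
    - [-0.01,-0.002,0.004]
    - [-0.01,-0.001,0.004]
    - [-0.011,-0.002,0.004]
    - [-0.01,-0.001,0.004]
    - [0,0,0]
  turn:
    - [0,0,0]
    - [0,0,0]
    - [0,0,0]
    - [0,0,0]
    - [0,0,0]
    - [0,0,0]
    - [0,0,0]
    - [0,0,0]
    - [0,0,0]

```text
clock: 21.05
tool_pos: [0.4902, 0.004, 0.1565]
eef_rot: [0.692, 0.615, -0.157, 0.345]
contact_force: [0.0, -0.5, 0.2]
opening: 0.009
finger_force: 0.0
```

servo_tool:
  translation:
    - [-0.004,0,0.001]
    - [-0.004,0,0.001]
    - [-0.003,0,0.001]
    - [-0.002,0,0]
    - [0,0,0]
  turn:
    - [0,0,0]
    - [0,0,0]
    - [0,0,0]
    - [0,0,0]
    - [0,0,0]

```text
clock: 21.68
tool_pos: [0.4886, -0.0066, 0.1624]
eef_rot: [0.692, 0.615, -0.157, 0.345]
contact_force: [1.0, 0.5, 0.3]
opening: 0.014
finger_force: 0.0
```

```bash
python3 - <<'E'
from st import *
print("F bed",s["contact_force"]@np.array([X,Y,N]).T)
E
```

```text
t 21.675 p [ 0.4886 -0.0066  0.1624] bed [0.2083 0.0031 0.0257] q [-0.4372  0.8139 -0.2049  2.1481  1.1956  0.9783 -1.8165] F [0.9933 0.5249 0.3295] open 0.013556401892421412 ff 0.0
F bed [-0.4915  0.8294  0.6642]
```

servo_tool:
  translation:
    - [-0.002,0,0]
    - [-0.002,0,0.001]
    - [0,0,0]
    - [0,0,0]
  turn:
    - [0,0,0]
    - [0,0,0]
    - [0,0,0]
    - [0,0,0]

```text
clock: 22.18
tool_pos: [0.4883, -0.0085, 0.1636]
eef_rot: [0.692, 0.616, -0.155, 0.344]
contact_force: [-1.1, 5.6, -0.0]
opening: 0.003
finger_force: 2.3
```

servo_tool:
  translation:
    - [-0.002,0,0]
    - [-0.002,0,0.001]
    - [0,0,0]
    - [0,0,0]
  turn:
    - [0,0,0]
    - [0,0,0]
    - [0,0,0]
    - [0,0,0]

```text
clock: 22.68
tool_pos: [0.4877, -0.0124, 0.1655]
eef_rot: [0.692, 0.616, -0.156, 0.344]
contact_force: [-1.0, 6.6, -0.7]
opening: 0.005
finger_force: 2.6
```

servo_tool:
  translation:
    - [-0.002,0,0]
    - [-0.002,0,0.001]
    - [0,0,0]
    - [0,0,0]
  turn:
    - [0,0,0]
    - [0,0,0]
    - [0,0,0]
    - [0,0,0]

```text
clock: 23.18
tool_pos: [0.4876, -0.0125, 0.1658]
eef_rot: [0.692, 0.618, -0.153, 0.342]
contact_force: [-0.4, 12.2, -3.7]
opening: 0.004
finger_force: 5.5
```

```bash
python3 - <<'E'
from st import *
print("F bed",s["contact_force"]@np.array([X,Y,N]).T)
E
```

```text
t 23.175 p [ 0.4876 -0.0125  0.1658] bed [0.2152 0.0037 0.0257] q [-0.4231  0.8001 -0.2055  2.1624  1.2092  0.9651 -1.8137] F [-0.4285 12.1914 -3.7029] open 0.004001380983922789 ff 5.5322566197719425
F bed [-11.9771  -3.4796   2.6393]
```

It slid another 4–5 mm at about 6 N, to TCP x = 0.215, the predicted home, and has now stiffened. Press a bit firmer, back off and measure.

servo_tool:
  translation:
    - [-0.002,0,0]
    - [-0.002,0,0.001]
    - [-0.002,0,0]
    - [0,0,0]
    - [0,0,0]
  turn:
    - [0,0,0]
    - [0,0,0]
    - [0,0,0]
    - [0,0,0]
    - [0,0,0]

```text
clock: 23.8
tool_pos: [0.4875, -0.0126, 0.1662]
eef_rot: [0.692, 0.62, -0.149, 0.338]
contact_force: [-0.5, 17.0, -13.2]
opening: 0.007
finger_force: 10.2
```

servo_tool:
  translation:
    - [-0.002,0,0]
    - [-0.002,0,0.001]
    - [0,0,0]
    - [0,0,0]
  turn:
    - [0,0,0]
    - [0,0,0]
    - [0,0,0]
    - [0,0,0]

```text
clock: 24.3
tool_pos: [0.4875, -0.0127, 0.1664]
eef_rot: [0.692, 0.622, -0.147, 0.335]
contact_force: [0.1, 20.6, -17.4]
opening: 0.006
finger_force: 13.3
```

```bash
python3 - <<'E'
from st import *
print("F bed",s["contact_force"]@np.array([X,Y,N]).T)
E
```

```text
t 24.3 p [ 0.4875 -0.0127  0.1664] bed [0.2156 0.0036 0.0262] q [-0.4123  0.7892 -0.2104  2.1711  1.2197  0.9481 -1.81  ] F [  0.075   20.625  -17.3593] open 0.00630918478248724 ff 13.288553618140213
F bed [-25.9841  -5.1124  -5.0429]
```

servo_tool:
  translation:
    - [0.01,0,0]
    - [0.015,0,-0.003]
    - [0.02,0,-0.003]
    - [0.025,0,-0.004]
    - [0.025,-0.003,-0.02]
    - [0.025,-0.003,-0.03]
    - [0.025,-0.003,-0.03]
    - [0.02,0,-0.03]
    - [0,0,0]
    - [0,0,0]
  turn:
    - [0,0,0]
    - [0,0,0]
    - [0,0,0]
    - [0,0,0]
    - [0,0,0]
    - [0,0,0]
    - [0,0,0]
    - [0,0,0]
    - [0,0,0]
    - [0,0,0]

```text
clock: 25.55
tool_pos: [0.4839, 0.1752, 0.15]
eef_rot: [0.692, 0.614, -0.158, 0.346]
contact_force: [-0.5, -0.1, 0.9]
opening: 0.005
finger_force: 0.0
```

```bash
python3 - <<'E'
from st import *
from plant import optics
S=optics.snapshot("side");T=optics.snapshot("top")
B=Bd(cloud(S))+[0,0,.0013]
k=(abs(B[...,1])<.030)&(B[...,2]>.020)&(B[...,2]<.048)&(B[...,0]>.205)&(B[...,0]<.24);print("face",np.percentile(B[k][:,0],[10,25,40,50]))
k=(abs(B[...,1])<.045)&(B[...,2]>.06)&(B[...,2]<.125)&(B[...,0]>.262)&(B[...,0]<.285);print("board",np.median(B[k][:,0]))
v=T["img"].max(-1);B=Bd(cloud(T));k=(v<60)&(B[...,1]<-.058)&(B[...,1]>-.1)&(B[...,0]>.15)&(B[...,0]<.26)&(B[...,2]>0)&(B[...,2]<.08);print("pin",k.sum(),np.median(B[k],axis=0))
E
```

```text
t 25.55 p [0.4839 0.1752 0.15  ] bed [ 0.0507 -0.0471  0.1025] q [-0.6696  0.9039 -0.2911  1.8437  0.921   1.2009 -1.733 ] F [-0.5296 -0.1032  0.8569] open 0.004725291863037342 ff 0.0
face [0.2216 0.222  0.2226 0.2228]
board 0.27230747020868207
pin 0 [nan nan nan]
  return _methods._mean(a, axis=axis, dtype=dtype,
  ret = um.true_divide(
```

Face to board is now 50.0 mm, so the pusher is home. The pin mask was empty, so I'll look once to confirm the pawl.

```bash
python3 - <<'E'
from plant import optics
import cv2
T=optics.snapshot("top");cv2.imwrite("pics/end.png",cv2.resize(T["img"][150:250,190:340],None,fx=5,fy=5,interpolation=cv2.INTER_CUBIC)[...,::-1])
E
```

```text
(no output)
```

View pics/end.png

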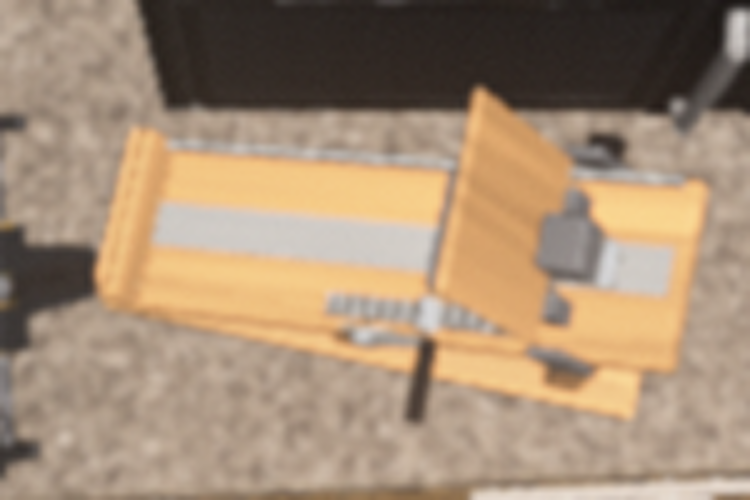

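The pin is still thrown back at (420,380), the same place as before. The pusher is tucked under the board and the hand is clear, so I'll hand in.

```bash
python3 -c "
from plant import r
print(r.finish_job())"
```

```text
the job is handed in; nothing more can be done
None
```

The job is handed in, though no verdict came back: the pawl is thrown over and stays back, the pusher's face measures 50 mm from the guard board (home) after a press of about 26 N, the board reads unmoved, and the arm went nowhere near the jar, onion or timer.

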